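# Screw the lid onto the tumbling barrel without crossing its thread

### The arm

A 6-joint arm with a two-finger parallel gripper is mounted at the origin on a cart in front of the work surface, level with it; the furniture and walls round the work are solid. World frame = base frame: x ahead of the robot, y to its left, z up, the work surface at z = 0. Lengths are in m, angles in rad, forces in N, time in s.
With the tool pointing down it reaches from about 0.35 to 0.975 m from the base axis. Payload 4.9 kg.
Tool frame: the origin (TCP) lies between the finger pads; the fingertips stand 22 mm ahead of it and the grasp point (between the pads) lies 3 mm ahead of it; z points along the fingers, y is the line along which they close (so a half turn about z gives the same grasp; the last joint's range is limited). The gripper opens to 85 mm and grips with 20 to 120 N. Pads are 22 mm wide; open, the fingers measure 114 mm over their backs; the gripper's body (76 mm by 85 mm) begins 54 mm behind the grasp point. The pads swing forward as they close: fully open they stand 13 mm farther back than shut.
Start: joints at [-1.256, 0.053, 1.613, -0, 1.476, -0.119], TCP at [0.263, -0.567, 0.253] pointing down, gripper open.
Joint ranges: [-3.01, 3.01], [-1.01, 2.22], [0.06, 2.58], [-1.02, 4.17], [0.09, 2.62], [-3.14, 3.14]. Speed limits (rad/s): [2.57, 2.57, 3.14, 3.14, 3.14, 3.14].

### API

Orientations are given as a unit quaternion [w, x, y, z].
In Python, from plant import state, grab_frame, get_calibration, job_done, recognise, regions_of gives the robot as it stands.
- The arm moves only by the tool apply_moves, never from a script. Its argument "targets" is a list of rows, each an object with "translation": the shift along the tool's x, y, z normalised to -1 to 1, where 1 is 100 mm, a list of three; "twist": the turn about the tool's z normalised to -1 to 1, where 1 is 0.1 rad; "hand": the opening, from 0 (shut) to 1 (fully open). A call has 1 to 8 rows; each row shifts and turns the commanded pose from where the row before left it, along the tool's axes as they then stand; what a row does not reach is not made up. A row lasts 1/10 s, in which the tool goes at most 50 mm and 8.59 degrees, less where a joint would pass 70% of its speed; a pose out of reach is approached as far as the arm can. A call with a number of a shift or a turn outside -1 to 1 is refused whole. A call with a gripper value outside its range is refused whole. The fingers move at their own pace and stop on an object; the grip force is fixed at half the most. Time passes only in rows, so rows that do not move let the fingers close. It gives the time, the measured TCP pose, the force, the opening and the grip force at its end, in the units of the state.
- state(): the state, without advancing time (a new reading comes with each control period).
- grab_frame(name): name is "side" or "top"; returns the picture (400x640x3 uint8, red, green, blue); there is no depth.
- get_calibration(name): a dict with "camera_matrix" (3x3 intrinsics, pixels), "pose" (4x4, takes a point from camera to world coordinates). Camera axes: x right, y up, looking along -z (the intrinsics and any distortion apply to the point x, -y, -z); pixel columns grow to the right and rows downward; lengths in m; the calibration is good to about 2 mm. A picture is of the moment at which its call begins. get_calibration takes no time and is no camera call.
- job_done(): hands the job in; it is judged then, once.
Trained networks look in the newest picture that a camera, given by its name, has taken for a name from the list of things; names that differ only in an ending like _2 or _b are one class to them, and where a whole thing is asked for, a point or a joint stands for the part that bears it (a point fixed in the world has none). Each returns a list of dicts, best first, with "score" (0 to 1); they miss things now and then, are a little off and sometimes report something else, mostly with a low value. They report only what shows in the picture. A call takes as long as a camera call.
- recognise(camera, query): "point" ([x, y, z] in m, in world coordinates, good to about 4 mm: the middle of the surface that is visible of it).
- regions_of(camera, query): "pixels" (400x640 bool, what is visible of it).
The state is a dict: "time": time; "joint_pos": joint angles; "joint_vel": joint speeds; "joint_efforts": joint torques, N m; "tool_pos": TCP position; "tool_rot": TCP orientation; "contact_force": force on the tool from outside, world axes, zero at the start; "ft_torque": the same for the moment, N m; "gripper_width": opening from 0.0 (shut) to 1.0 (fully open); "grasp_force": force on a finger pad.
Only numpy, scipy, OpenCV 4.12 (cv2) and the standard library are available. Lean on these libraries where they do the work, as an engineer would, in place of code of your own. Each camera call takes 0.05 s, during which the arm holds its last target. There are 200 camera calls.

### The job

The castings are in the tumbling barrel: take the black lid by its bar, set it level on the barrel's neck and screw it clockwise fully home and hand-tight, so that the red rubber seal is squeezed right down to the rim and the lid stays on. Start the thread gently by feel - turn the lid backwards until it drops between the threads, and if it binds early it is crossed, so stop, back off and start afresh - and never force it or twist the barrel round in its cradle. Leave the tools and the jar lying around where they are.

Things in the scene. Friction and masses are not known exactly. Their poses are not given: they have to be found in the camera images.
- lid: The barrel's loose lid: round, black, 93 mm across, about 0.11 kg, lying right way up on the worktop. Origin at the centre of its underside (the skirt's lower edge), z up. Skirt 18 mm high inside under a 5 mm top, so its flat top is 23 mm above the origin; on it stands a straight bar grip with flat sides: 58 mm long (along the lid's x), 14 mm wide (y), up to 55 mm above the origin.
- grip (a point): Point on the lid's bar grip to hold it by, on the lid's axis, 45 mm above the lid's underside, 22 mm above its flat top; fingers on the two flat sides of the bar.
- lugs (a point): Point on the lid's axis at the height of its lugs, 1.6 mm above its underside. Four lugs 90 degrees apart stick inwards from the skirt's lower edge (to a radius of 38.5 mm), each 11 mm long (16 degrees) and 3.2 mm high; they cannot be seen from above.
- mouth (a point): Centre of the barrel's open mouth at the height of its hard rim, 112 mm above the worktop, z up; the frame is the cradle's and does not show how the barrel is turned. The lid's underside stands 7 to 12 mm below this point with the lugs on top of the threads, about 15 mm below once they have dropped between them (lid resting on the seal), and 18 mm below when the lid's top meets the hard rim.
- seal_top (a point): Top of the springy red rubber seal on the rim, 3.2 mm above the rim. Squeezing it takes about 5 N a mm. As the threads draw the lid down on it the turning effort stays under about 0.35 N m; when the lid then meets the hard rim it rises steeply, to about 0.7 N m within 3 degrees. Let go, the lid is held by the friction of the thread.
- thread (a point): Point on the neck's axis 13 mm below the rim. The neck, 73 mm across, edge chamfered, has four short right-hand threads 90 degrees apart, to 82 mm across, each 67 degrees long, 3.5 mm thick, falling 5.2 mm clockwise; where they start differs every time. From the drop into the 23-degree gaps, clockwise: threads take hold after 15 to 40 degrees, lid fully home some 40 degrees later (0.08 mm a degree).
- barrel (a joint): How far the barrel has been twisted in its cradle, rad, 0 at the start whichever way it stands, positive anticlockwise from above. The barrel is round, blue, 100 mm across below the neck and held only by the grip of the rubber collar, which slips at about 1.3 N m.
- cradle: The cradle, screwed to the worktop: a plywood board 124 x 124 x 12 mm with a black rubber collar 120 mm across, up to 39 mm above the worktop, in which the barrel stands. Origin at the centre of the board's underside.
- pliers: Flat pliers with red grips, 90 x 148 x 11 mm, lying at the front left. Origin at the centre of the underside. Leave alone.
- hammer: Chasing hammer with a wooden handle, 216 x 65 x 27 mm, lying along the screen, head towards the robot. Origin at the centre of the underside. Leave alone.
- oil_jar: Brown jar with a black cap, 60 mm across, 88 mm high, standing behind the cradle by the screen. Origin at the centre of the underside. Leave alone.

How it is judged:
By the outcome, as a careful person would: the job done as asked, in the order asked, and still so for the second after the job is handed in, with the robot touching nothing.
It also fails if it takes over 67 s, if anything falls off the work surface, if the arm or the gripper's body presses on something with over 40 N, if the wrist force passes 120 N, or if a joint passes its speed limit or range.

## Working session

There is one attempt and no reset: what is moved stays moved. The work goes in short steps, Python scripts to look and compute and a tool call to move; the robot and the scene stay as the last step left them, time stands still between calls to the robot, and variables do not carry over. Pictures are saved under pics/ and viewed, at most 10 in all, crops included, and the job is handed in when it is done.

Besides the shell and the picture viewer there is one more tool, called after "Emit:" as name([rows], argument=value, ...), one row to a line, values as JSON. apply_moves: Moves the arm, as the interface text tells. Its arguments: {"type":"object","properties":{"targets":{"type":"array"}},"required":["targets"]}

```bash
mkdir -p pics
cat > h.py <<'E'
import numpy as np, cv2
from plant import *
from scipy.spatial.transform import Rotation as R
def px(cam,p):
    c=get_calibration(cam);T=np.linalg.inv(np.array(c["pose"]));q=T[:3,:3]@np.array(p)+T[:3,3]
    q=np.array([q[0],-q[1],-q[2]]);u=np.array(c["camera_matrix"])@q;return u[:2]/u[2]
def ray(cam,uv,z):
    c=get_calibration(cam);P=np.array(c["pose"]);d=np.linalg.inv(np.array(c["camera_matrix"]))@[uv[0],uv[1],1]
    d=P[:3,:3]@[d[0],-d[1],-d[2]];o=P[:3,3];return o+d*(z-o[2])/d[2]
def tool():
    s=state();q=s["tool_rot"];return np.array(s["tool_pos"]),R.from_quat([q[1],q[2],q[3],q[0]]).as_matrix(),s
E
cat > a.py <<'E'
from h import *
np.set_printoptions(precision=4,suppress=True)
for c in("top","side"):
    im=grab_frame(c);cv2.imwrite(f"pics/{c}0.png",im[:,:,::-1])
    print(c,get_calibration(c))
    for n in("lid","grip","mouth","seal_top","barrel","cradle"):
        print(n,[(np.round(r["point"],4),round(r["score"],2)) for r in recognise(c,n)[:2]])
p,M,s=tool();print(p,M,s)
E
ls; python3 a.py
```

```text
a.py
h.py
pics
top {'camera_matrix': array([[421.1691,   0.    , 315.1041],
       [  0.    , 421.1691, 194.4159],
       [  0.    ,   0.    ,   1.    ]]), 'pose': array([[-0.0191,  0.9843, -0.1755,  0.3951],
       [-0.9997, -0.0161,  0.0183,  0.1549],
       [ 0.0152,  0.1758,  0.9843,  0.9345],
       [ 0.    ,  0.    ,  0.    ,  1.    ]])}
lid []
grip [(array([0.4702, 0.1362, 0.0244]), 0.9)]
mouth [(array([0.6036, 0.1516, 0.0248]), 0.65)]
seal_top [(array([0.6054, 0.1523, 0.0264]), 0.92)]
barrel [(array([0.6135, 0.1536, 0.0874]), 0.97)]
cradle [(array([0.6087, 0.1558, 0.0307]), 0.61)]
side {'camera_matrix': array([[449.8854,   0.    , 321.9932],
       [  0.    , 449.8854, 205.4824],
       [  0.    ,   0.    ,   1.    ]]), 'pose': array([[-0.9131,  0.2021, -0.354 ,  0.1559],
       [-0.407 , -0.5026,  0.7627,  0.9945],
       [-0.0237,  0.8405,  0.5412,  0.7025],
       [ 0.    ,  0.    ,  0.    ,  1.    ]])}
lid [(array([0.4665, 0.1521, 0.0245]), 0.86), (array([0.7612, 0.0556, 0.0563]), 0.52)]
grip [(array([0.4702, 0.1541, 0.0238]), 0.9)]
mouth [(array([0.5944, 0.2055, 0.0174]), 0.65)]
seal_top [(array([0.5917, 0.2035, 0.0172]), 0.56)]
barrel [(array([0.5919, 0.2029, 0.0178]), 0.17)]
cradle [(array([0.5934, 0.2023, 0.0189]), 0.78)]
[ 0.2627 -0.5671  0.2533] [[ 0.9074  0.4203 -0.    ]
 [ 0.4203 -0.9074 -0.    ]
 [-0.      0.     -1.    ]] {'time': 0.7, 'joint_pos': array([-1.256 ,  0.0527,  1.6129, -0.    ,  1.476 , -0.119 ]), 'joint_vel': array([-0.0005,  0.001 , -0.0011, -0.0005, -0.0007,  0.0006]), 'joint_efforts': array([  0.0001, -39.3549, -37.037 ,  -0.0001,   0.0003,  -0.    ]), 'tool_pos': array([ 0.2627, -0.5671,  0.2533]), 'tool_rot': array([ 0.    ,  0.9766,  0.2152, -0.    ]), 'contact_force': array([ 0.4554, -1.0119,  0.3274]), 'ft_torque': array([0.006 , 0.0394, 0.0064]), 'grasp_force': 0.0, 'gripper_width': 1.0027722409602422}
```

View pics/top0.png

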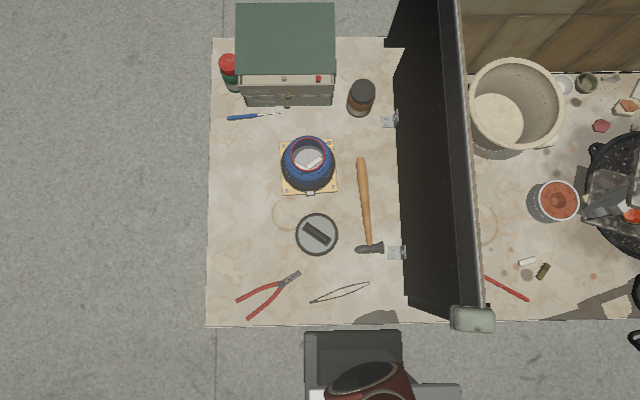

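View pics/side0.png

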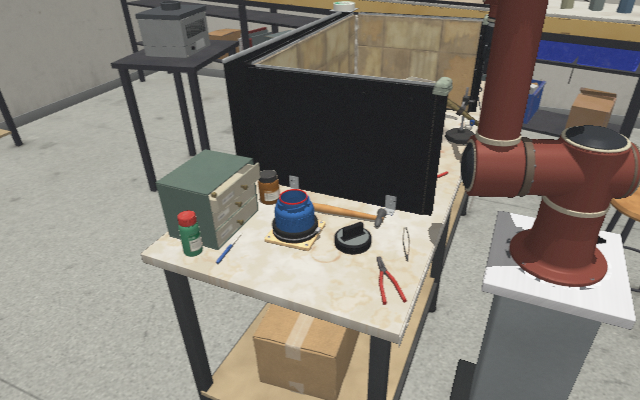

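The top view shows the lid at about (316,234) with its bar running diagonally, and the barrel mouth at about (308,155). The black screen stands between the arm and the work, its near top corner at about (470,318). The side view shows the same layout, with the lid at (353,238), the mouth at (294,198) and the screen's near top corner at (443,87).

```bash
cat > b.py <<'E'
from h import *
np.set_printoptions(precision=4,suppress=True)
from scipy.optimize import least_squares
def tri(a,b):
    f=lambda p:np.r_[px("top",p)-a,px("side",p)-b]
    r=least_squares(f,[.5,.1,.1]);return r.x,r.fun
print("screen knob",tri((470,312),(443,87)))
print("screen far top",tri((395,0),(232,62)), "near top left edge", ray("top",(450,310),.3))
def disc(cam,c,r,z):
    a=np.linspace(0,2*np.pi,72,endpoint=False)
    return np.array([px(cam,(c[0]+r*np.cos(t),c[1]+r*np.sin(t),z)) for t in a]).astype(np.float32)
for cam in("top","side"):
    im=grab_frame(cam)
    for n in("lid","grip","seal_top","mouth","barrel"):
        rs=regions_of(cam,n)
        for r in rs[:2]:
            m=r["pixels"].astype(np.uint8);ys,xs=np.nonzero(m)
            print(cam,n,round(r["score"],2),m.sum(),xs.min(),xs.max(),ys.min(),ys.max(),xs.mean(),ys.mean(),cv2.minAreaRect(np.c_[xs,ys].astype(np.float32)))
        if rs: np.save(f"{cam}_{n}.npy",rs[0]["pixels"])
    u=px(cam,(.53,.145,.05)).astype(int);x,y=u-[75,75]
    crop=im[y:y+150,x:x+150,::-1];cv2.imwrite(f"pics/c_{cam}.png",cv2.resize(crop,None,fx=4,fy=4,interpolation=cv2.INTER_CUBIC));print("crop",x,y)
E
python3 b.py; cd pics; python3 -c "
import cv2,numpy as np
a=cv2.imread('c_top.png');b=cv2.imread('c_side.png');cv2.imwrite('cc.png',cv2.resize(np.hstack([a,b]),(800,400)))"
```

```text
screen knob (array([ 0.3332, -0.0592,  0.3588]), array([ 0.4875,  1.8219, -3.3974,  0.2605]))
screen far top (array([0.7972, 0.0274, 0.3794]), array([-4.1831, -9.7569, 17.2331,  7.641 ])) near top left edge [ 0.3329 -0.0514  0.3   ]
top lid 0.81 1469 296 338 213 255 316.7556160653506 234.16814159292036 ((317.0, 234.0), (42.0, 42.0), 90.0)
top grip 0.73 1488 295 338 213 256 316.54099462365593 234.20497311827958 ((316.5, 233.99996948242188), (43.26661682128906, 42.434566497802734), 56.3099365234375)
top seal_top 0.79 1623 279 337 139 196 307.3703019100431 170.33456561922367 ((307.650146484375, 167.6522979736328), (55.02902603149414, 56.14259719848633), 86.00909423828125)
top mouth 0.65 1524 280 337 139 195 307.57152230971127 171.00787401574803 ((307.81195068359375, 167.67919921875), (54.81167221069336, 55.94249725341797), 86.18592071533203)
top barrel 0.67 1595 284 332 136 186 308.2746081504702 162.48777429467086 ((307.7582092285156, 160.6598358154297), (47.983943939208984, 49.885196685791016), 5.19442892074585)
crop 237 130
side lid 0.84 937 334 370 222 253 352.11312700106726 238.8207
[... 282 characters left out ...]
27027027 ((352.0, 237.5), (31.0, 36.0), 90.0)
side seal_top 0.93 937 265 324 217 250 295.43543223052296 235.86446104589115 ((294.6663818359375, 230.20132446289062), (55.31239318847656, 34.54985046386719), 11.768289566040039)
side mouth 0.69 969 264 324 216 250 295.00722394220844 235.96594427244582 ((294.3077087402344, 229.9615478515625), (56.28532409667969, 35.497013092041016), 11.309932708740234)
side barrel 0.93 1437 274 313 189 232 293.2553931802366 211.21990257480863 ((293.5, 210.5), (43.0, 39.0), 90.0)
side barrel 0.37 898 334 370 222 253 352.0968819599109 238.73273942093542 ((351.5679016113281, 239.6900634765625), (29.664867401123047, 36.66066360473633), 70.34617614746094)
crop 254 148
```

View pics/cc.png

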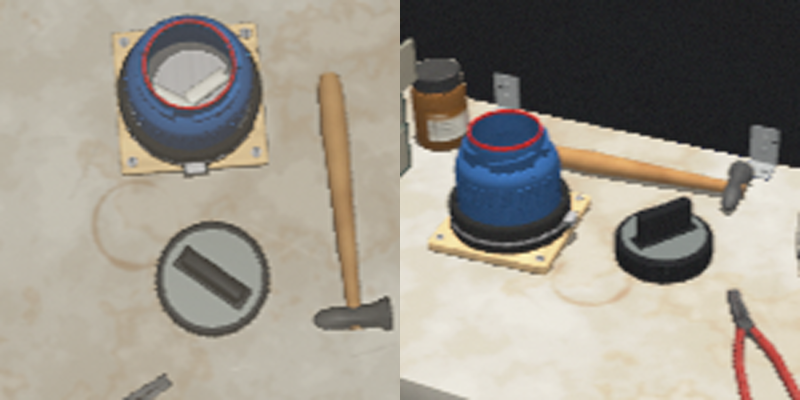

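```bash
cat > c.py <<'E'
from h import *
np.set_printoptions(precision=4,suppress=True)
from scipy.optimize import least_squares
def circ(cam,c,r,z):
    a=np.linspace(0,2*np.pi,72,endpoint=False)
    return np.array([px(cam,(c[0]+r*np.cos(t),c[1]+r*np.sin(t),z)) for t in a]).astype(np.float32)
ctr={}
for cam,b,lb in(("top",(280,130,340,185),(290,208,345,262)),("side",(268,180,322,215),(325,215,380,260))):
    im=cv2.imread(f"pics/{cam}0.png").astype(int)
    m=(im[...,2]-im[...,1]>50)&(im[...,2]-im[...,0]>20);k=np.zeros_like(m);k[b[1]:b[3],b[0]:b[2]]=1
    ys,xs=np.nonzero(m&k);h=cv2.convexHull(np.c_[xs,ys].astype(np.float32));e=cv2.fitEllipse(h);print(cam,"ring",len(xs),e)
    f=lambda c:np.array(cv2.fitEllipse(circ(cam,c,.0365,.1145))[0])-e[0]
    s=least_squares(f,[.6,.15]).x;print(" xy",s,cv2.fitEllipse(circ(cam,s,.0365,.1145))[1])
    g=im.sum(2);k[:]=0;k[lb[1]:lb[3],lb[0]:lb[2]]=1
    d=((g<260)&k).astype(np.uint8);n,lab,st,ce=cv2.connectedComponentsWithStats(d)
    print(" dark",[(st[i].tolist(),ce[i]) for i in range(1,n) if st[i][4]>40])
    if cam=="top":
        j=[i for i in range(1,n) if st[i][4]>80]
        for i in j:
            ys,xs=np.nonzero(lab==i);r=cv2.minAreaRect(np.c_[xs,ys].astype(np.float32));print(r)
            if st[i][2]<35:
                q=cv2.boxPoints(r);W=np.array([ray(cam,u,.050)[:2] for u in q]);print("bar corners",W,"ctr",W.mean(0),"e",W[1]-W[0],W[2]-W[1])
    L=np.load(f"{cam}_lid.npy").astype(np.uint8)
    u=cv2.findContours(L,0,1)[0];u=max(u,key=len);print(" lid top fit from mask",cv2.fitEllipse(u))
    f=lambda c:circ(cam,c,.0465,.0)
    if cam=="top":
        c=cv2.fitEllipse(u)[0]
        print("lid ctr (top z .02)",ray(cam,c,.018))
    else:
        # silhouette hull of full lid
        bx=cv2.boundingRect(u)
        def f(c):
            P=np.vstack([circ(cam,c,.0465,0),circ(cam,c,.0465,.023)])
            return [P[:,0].min()+P[:,0].max()-2*bx[0]-bx[2]+1,P[:,1].max()-bx[1]-bx[3]+1]
        print("lid side",least_squares(f,[.47,.145]).x)
E
python3 c.py
```

```text
top ring 136 ((307.37493896484375, 153.78402709960938), (33.63609313964844, 35.0083122253418), 89.0203628540039)
 xy [0.6  0.15] (35.4595947265625, 36.468807220458984)
 dark [([296, 213, 42, 43, 242], array([316.5372, 234.9587])), ([303, 222, 28, 23, 222], array([316.0856, 233.2252]))]
((316.5, 234.0), (42.0, 41.0), 90.0)
((316.4070129394531, 233.6961669921875), (29.6596622467041, 8.458892822265625), 34.82448959350586)
bar corners [[0.48   0.1678]
 [0.4945 0.1574]
 [0.458  0.107 ]
 [0.4437 0.1174]] ctr [0.4691 0.1374] e [ 0.0145 -0.0104] [-0.0365 -0.0504]
 lid top fit from mask ((316.77215576171875, 234.165283203125), (42.00981140136719, 42.72190475463867), 32.49936294555664)
lid ctr (top z .02) [0.4706 0.1359 0.018 ]
side ring 140 ((292.2746276855469, 195.93348693847656), (18.03849220275879, 59.920589447021484), 109.31778717041016)
 xy [0.6  0.15] (15.404600143432617, 29.37078285217285)
 dark [([341, 222, 24, 20, 288], array([352.3958, 231.2257])), ([335, 229, 36, 26, 353], array([352.3739, 245.881 ]))]
 lid top fit from mask ((352.2420654296875, 238.67129516601562), (30.7484188079834, 37.483787536621094), 80.55714416503906)
lid side [0.4751 0.1317]
```

```bash
cat > d.py <<'E'
from h import *
np.set_printoptions(precision=4,suppress=True)
from scipy.optimize import least_squares
from c_circ import circ
for cam,b in(("top",(280,130,340,185)),("side",(279,187,310,208))):
    im=cv2.imread(f"pics/{cam}0.png").astype(int)
    m=(im[...,2]-im[...,1]>50)&(im[...,2]-im[...,0]>20);k=np.zeros_like(m);k[b[1]:b[3],b[0]:b[2]]=1
    ys,xs=np.nonzero(m&k);h=cv2.convexHull(np.c_[xs,ys].astype(np.float32));e=cv2.fitEllipse(h)
    s=least_squares(lambda c:circ(cam,c,.0365,.1145).mean(0)-e[0],[.6,.15]).x;print(cam,e,s,cv2.fitEllipse(circ(cam,s,.0365,.1145).astype(np.float32)))
for cam,uv in (("side",(352.3,231.2)),): 
    print("lid side bar-ish",ray(cam,uv,.040))
E
cat > c_circ.py <<'E'
from h import *
def circ(cam,c,r,z):
    a=np.linspace(0,2*np.pi,72,endpoint=False)
    return np.array([px(cam,(c[0]+r*np.cos(t),c[1]+r*np.sin(t),z)) for t in a])
E
python3 d.py
python3 - <<'E'
from h import *
# tool angle: tool y direction perpendicular to bar
p,M,s=tool()
a=np.degrees(np.arctan2(M[1,1],M[0,1]));print("tool y angle",a,"joints",s["joint_pos"])
print(px("top",(.34,-.06,.36)),px("top",(.8,-.0,.36)),px("top",(.34,-.05,0)),px("top",(.8,0,0)),ray("top",(400,300),0),ray("top",(462,20),.36),ray("top",(397,80),0))
E
```

```text
tool y angle -65.14323111974525 joints [-1.25598763e+00  5.26827824e-02  1.61287220e+00  1.00601632e-05
  1.47599066e+00 -1.19024715e-01]
[470.97821671 308.59840001] [406.28170529  -3.24459145] [403.44584644 293.58166892] [371.45108997  94.05698597] [ 0.32662134 -0.0417617   0.        ] [ 0.76052743 -0.08196345  0.36      ] [ 8.34669437e-01 -6.23645887e-02 -1.11022302e-16]Traceback (most recent call last):
  File "d.py", line 9, in <module>
    s=least_squares(lambda c:circ(cam,c,.0365,.1145).mean(0)-e[0],[.6,.15]).x;print(cam,e,s,cv2.fitEllipse(circ(cam,s,.0365,.1145).astype(np.float32)))
      ~~~~~~~~~~~~~^^^^^^^^^^^^^^^^^^^^^^^^^^^^^^^^^^^^^^^^^^^^^^^^^^^^^^^^
    return func(*args, **kwargs)
    result = trf(vector_fun.fun, vector_fun.jac, x0, f0, J0, lb, ub, ftol, xtol,
                 gtol, max_nfev, x_scale, loss_function, tr_solver,
                 tr_options.copy(), verbose, callback=callback_wrapped)
    return trf_no_bounds(
        fun, jac, x0, f0, J0, ftol, xtol, gtol, max_nfev, x_scale,
        loss_function, tr_solver, tr_options, verbose, callback=callback)
    f_
[... 229 characters left out ...]
^^
    return self.f(x, *self.args, **self.kwargs)
           ~~~~~~^^^^^^^^^^^^^^^^^^^^^^^^^^^^^^
  File "d.py", line 9, in <lambda>
    s=least_squares(lambda c:circ(cam,c,.0365,.1145).mean(0)-e[0],[.6,.15]).x;print(cam,e,s,cv2.fitEllipse(circ(cam,s,.0365,.1145).astype(np.float32)))
                             ~~~~^^^^^^^^^^^^^^^^^^^
  File "c_circ.py", line 4, in circ
    return np.array([px(cam,(c[0]+r*np.cos(t),c[1]+r*np.sin(t),z)) for t in a])
                     ~~^^^^^^^^^^^^^^^^^^^^^^^^^^^^^^^^^^^^^^^^^^^
  File "h.py", line 5, in px
    c=get_calibration(cam);T=np.linalg.inv(np.array(c["pose"]));q=T[:3,:3]@np.array(p)+T[:3,3]
ValueError: time passes only in moves, steps and waits
```

Emit:
apply_moves([
  {"translation": [0,0,-0.3],"twist": -0.73,"hand": 1},
  {"translation": [0,0,-0.3],"twist": -0.73,"hand": 1},
  {"translation": [0,0,-0.3],"twist": -0.73,"hand": 1},
  {"translation": [0,0,-0.3],"twist": -0.73,"hand": 1},
  {"translation": [0,0,-0.3],"twist": -0.73,"hand": 1},
  {"translation": [0,0,-0.3],"twist": -0.73,"hand": 1},
  {"translation": [0,0,-0.3],"twist": -0.7,"hand": 1},
])

```text
time: 2.0
tool_pos: [0.2627, -0.5669, 0.4646]
tool_rot: [0.0, 0.89, 0.455, -0.0]
contact_force: [-1.0, -0.4, 0.8]
gripper_width: 0.999
grasp_force: 0.0
```

```bash
sed -i '/^from scipy.spatial/a _gc=get_calibration;_k={}\ndef get_calibration(c):\n    if c not in _k:_k[c]=_gc(c)\n    return _k[c]' h.py; sed -i 's/^from scipy.spatial/from scipy.spatial/' h.py; sed -i '/^print("lid side/d' d.py; python3 d.py; python3 -c "
from h import *
p,M,s=tool();print(p,M,s['contact_force'])"
```

```text
top ((307.37493896484375, 153.78402709960938), (33.63609313964844, 35.0083122253418), 89.0203628540039) [0.6247 0.1536] ((307.3688659667969, 153.85043334960938), (35.10112380981445, 36.287471771240234), 90.88298034667969)
side ((292.9035949707031, 196.3642120361328), (15.49547290802002, 28.649429321289062), 86.49597930908203) [0.6254 0.1541] ((292.89581298828125, 196.468505859375), (15.22680377960205, 29.249881744384766), 86.17595672607422)
lid side bar-ish [0.4709 0.1408 0.04  ]
[ 0.26265647 -0.56694101  0.46462896] [[ 5.85934751e-01  8.10358231e-01  6.51371074e-05]
 [ 8.10358225e-01 -5.85934730e-01 -1.98818528e-04]
 [-1.22948137e-04  1.69279075e-04 -9.99999978e-01]] [-0.98874929 -0.40665145  0.78194943]
```

Emit:
apply_moves([
  {"translation": [0.432,-0.154,0],"twist": 0,"hand": 1},
  {"translation": [0.432,-0.154,0],"twist": 0,"hand": 1},
  {"translation": [0.432,-0.154,0],"twist": 0,"hand": 1},
  {"translation": [0.432,-0.154,0],"twist": 0,"hand": 1},
  {"translation": [0.432,-0.154,0],"twist": 0,"hand": 1},
  {"translation": [0.432,-0.154,0],"twist": 0,"hand": 1},
  {"translation": [0.432,-0.154,0],"twist": 0,"hand": 1},
  {"translation": [0.432,-0.154,0],"twist": 0,"hand": 1},
])

```text
time: 2.8
tool_pos: [0.3664, -0.2134, 0.4635]
tool_rot: [0.0, 0.891, 0.453, 0.0]
contact_force: [1.0, 0.0, 0.2]
gripper_width: 1.001
grasp_force: 0.0
```

Emit:
apply_moves([
  {"translation": [0.432,-0.154,0],"twist": 0,"hand": 1},
  {"translation": [0.432,-0.154,0],"twist": 0,"hand": 1},
  {"translation": [0.432,-0.154,0],"twist": 0,"hand": 1},
  {"translation": [0.432,-0.154,0],"twist": 0,"hand": 1},
  {"translation": [0.432,-0.154,0],"twist": 0,"hand": 1},
  {"translation": [0.432,-0.154,0],"twist": 0,"hand": 1},
  {"translation": [0.432,-0.154,0],"twist": 0,"hand": 1},
  {"translation": [0.432,-0.154,0],"twist": 0,"hand": 0.6},
])

```text
time: 3.6
tool_pos: [0.4701, 0.1389, 0.4636]
tool_rot: [0.0, 0.891, 0.454, 0.0]
contact_force: [0.7, -0.3, 0.1]
gripper_width: 0.86
grasp_force: 0.0
```

Emit:
apply_moves([
  {"translation": [-0.015,0.011,0.45],"twist": 0,"hand": 0.6},
  {"translation": [0,0,0.45],"twist": 0,"hand": 0.6},
  {"translation": [0,0,0.45],"twist": 0,"hand": 0.6},
  {"translation": [0,0,0.45],"twist": 0,"hand": 0.6},
  {"translation": [0,0,0.45],"twist": 0,"hand": 0.6},
  {"translation": [0,0,0.45],"twist": 0,"hand": 0.6},
  {"translation": [0,0,0.45],"twist": 0,"hand": 0.6},
  {"translation": [0,0,0.35],"twist": 0,"hand": 0.6},
])

```text
time: 4.4
tool_pos: [0.4688, 0.1348, 0.1105]
tool_rot: [-0.0, 0.891, 0.454, -0.001]
contact_force: [-0.6, -0.3, -0.2]
gripper_width: 0.6
grasp_force: 0.0
```

Run:
```python
from h import *
p,M,s=tool();print(p,s["joint_pos"],s["gripper_width"])
o=[]
for c in("top","side"):
    im=grab_frame(c).copy();u=px(c,(.47,.137,.05)).astype(int)
    o.append(cv2.resize(im[u[1]-50:u[1]+50,u[0]-50:u[0]+50,::-1],(400,400),interpolation=cv2.INTER_CUBIC))
cv2.imwrite("pics/g1.png",np.hstack(o))
```

```text
[0.46879879 0.13477626 0.11049075] [ 1.27234571e-01 -1.44146223e-01  2.05194773e+00  8.11059106e-07
  1.23606555e+00  7.56208339e-01] 0.6004444594854536
```

View pics/g1.png

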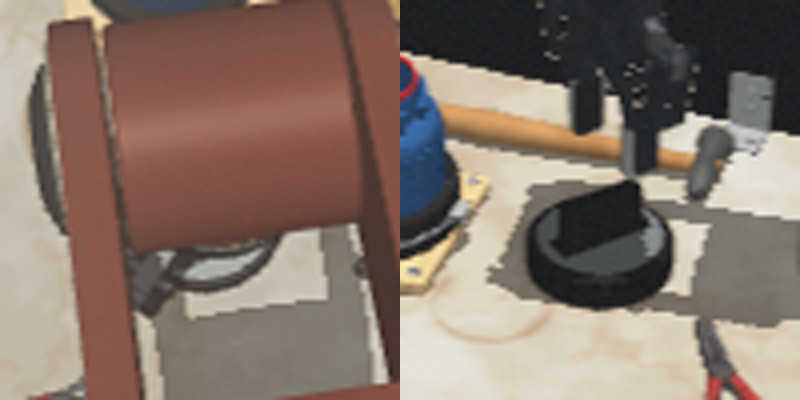

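The side crop shows the open fingers straddling the bar, above the lid at about (600,240) in the crop; the arm hides the lid in the top view. I'll go down and close.

Emit:
apply_moves([
  {"translation": [0.02,0,0.25],"twist": 0,"hand": 0.6},
  {"translation": [0,0,0.2],"twist": 0,"hand": 0.6},
  {"translation": [0,0,0.14],"twist": 0,"hand": 0.6},
  {"translation": [0,0,0],"twist": 0,"hand": 0.5},
  {"translation": [0,0,0],"twist": 0,"hand": 0.3},
  {"translation": [0,0,0],"twist": 0,"hand": 0},
  {"translation": [0,0,0],"twist": 0,"hand": 0},
  {"translation": [0,0,0],"twist": 0,"hand": 0},
])

```text
time: 5.3
tool_pos: [0.4727, 0.1367, 0.0561]
tool_rot: [0.001, 0.891, 0.454, 0.001]
contact_force: [-0.8, 0.4, 6.5]
gripper_width: 0.147
grasp_force: 61.2
```

```bash
python3 -c "
from h import *
p,M,s=tool();print(p,M,s)"
```

```text
[0.47267254 0.13672678 0.05613646] [[ 5.88348257e-01  8.08601763e-01  3.08499414e-03]
 [ 8.08604828e-01 -5.88352000e-01  3.96523443e-04]
 [ 2.13569203e-03  2.26124728e-03 -9.99995163e-01]] {'time': 5.3, 'joint_pos': array([ 1.30206553e-01, -5.35785107e-02,  2.07180528e+00, -8.20416852e-06,
        1.12025552e+00,  7.59228807e-01]), 'joint_vel': array([-1.54760334e-03,  2.35330751e-03,  1.08632536e-03,  5.37798754e-05,
        1.96647167e-03, -2.70205465e-04]), 'joint_efforts': array([-1.48570565e-03, -2.63553625e+01, -2.87698066e+01, -1.50248950e-02,
       -1.96111095e-01, -1.04693961e-02]), 'tool_pos': array([0.47267254, 0.13672678, 0.05613646]), 'tool_rot': array([5.23114477e-04, 8.91164325e-01, 4.53677999e-01, 1.46456889e-03]), 'contact_force': array([-0.75172302,  0.35408597,  6.52703754]), 'ft_torque': array([ 0.06288309,  0.15468969, -0.04139178]), 'grasp_force': 61.1758017539978, 'gripper_width': 0.14663404184898982}
```

Emit:
apply_moves([
  {"translation": [0,0,-0.1],"twist": 0,"hand": 0},
  {"translation": [0,0,-0.2],"twist": 0,"hand": 0},
  {"translation": [0,0,-0.3],"twist": 0,"hand": 0},
  {"translation": [0,0,-0.3],"twist": 0,"hand": 0},
  {"translation": [0,0,-0.3],"twist": 0,"hand": 0},
  {"translation": [0,0,-0.3],"twist": 0,"hand": 0},
  {"translation": [0,0,0],"twist": 0,"hand": 0},
  {"translation": [0,0,0],"twist": 0,"hand": 0},
])

```text
time: 6.1
tool_pos: [0.4714, 0.1366, 0.2049]
tool_rot: [0.0, 0.891, 0.454, 0.001]
contact_force: [0.6, -0.2, -2.0]
gripper_width: 0.148
grasp_force: 60.2
```

```bash
cat > snap.py <<'E'
import sys
from h import *
np.set_printoptions(precision=4,suppress=True)
p,M,s=tool();print(p,s["contact_force"],s["ft_torque"],s["gripper_width"],s["joint_pos"][5],s["time"])
print("tilt",M[:,2],"xang",np.degrees(np.arctan2(M[1,0],M[0,0])))
w=np.array(eval(sys.argv[2]));o=[]
for c in("top","side"):
    im=grab_frame(c).copy();cv2.imwrite(f"pics/{sys.argv[1]}_{c}.png",im[:,:,::-1])
    u=px(c,w).astype(int);v=im[u[1]-50:u[1]+50,u[0]-50:u[0]+50,::-1];print(c,"crop origin",u-50)
    o.append(cv2.resize(v,(400,400),interpolation=cv2.INTER_CUBIC))
cv2.imwrite(f"pics/{sys.argv[1]}.png",np.hstack(o))
E
python3 snap.py g2 "(.47,.137,.16)"
```

```text
[0.4714 0.1366 0.2049] [ 0.6192 -0.2493 -2.0406] [-0.0453 -0.0004  0.0216] 0.14798972964587026 0.7591956053292565 6.1
tilt [ 0.0013  0.0002 -1.    ] xang 53.96193824757413
top crop origin [267 178]
side crop origin [303 139]
```

View pics/g2.png

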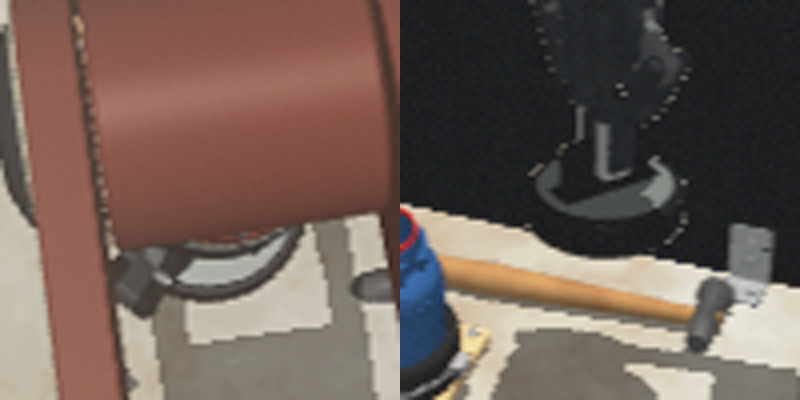

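The side crop shows the lid level in the gripper, its grey top disc spanning about (537–677, 148–218) in the crop.

Run:
```python
from h import *
from c_circ import circ
np.set_printoptions(precision=4,suppress=True)
print("side grey ctr",ray("side",(354.75,184.75),.1718))
for c in[(.4714,.1366),(.4698,.1350),(.469,.1345)]:
    a=circ("top",c,.0465,.1718);b=circ("side",c,.041,.1718)
    print(c,"top xmax,ymax",a.max(0),(a.max(0)-[267,178])*4,"side",(np.r_[b.min(0),b.max(0)]-[303,139]*2)*4)
# rim of lid from top picture: dark/outer edge pixels
im=cv2.imread("pics/g2_top.png").astype(int)
for y in(240,245,250): print(y,im[y,300:350].sum(1)//3)
for x in(315,320,325): print(x,im[240:262,x].sum(1)//3)
```

```text
side grey ctr [0.4684 0.1361 0.1718]
(0.4714, 0.1366) top xmax,ymax [343.5804 252.5693] [306.3217 298.2773] side [131.8357 148.3072 272.2604 218.7908]
(0.4698, 0.135) top xmax,ymax [344.4871 253.4516] [309.9485 301.8066] side [135.4003 147.5829 275.7549 217.9725]
(0.469, 0.1345) top xmax,ymax [344.7758 253.8961] [311.1031 303.5846] side [136.985  147.4455 277.3353 217.819 ]
240 [ 65  67  73  97 118 115 106  90  74  56  56  58  56  54  58  63  70  80
  94  94  93  92  93  93  89  82  75  60  56  54  47  63 135 176 174 173
 151  94  76  62  91 160 189 187 188 170 116 113 116 117]
245 [ 80  80  80  79  78  84  90  76  63  62  62  61  70 120 163 174 172 171
 170 171 171 171 171 171 171 172 170 170 171 172 161 122  77  81  75  61
  78 134 179 193 190 187 184 184 187 188 190 172 114 119]
250 [ 80  82  74  62  60  62  65  61  59  59  64  72  83  88  86  86  86  85
  84  85  84  84  85  84  84  79  66  57  50  58 100 148 180 195 192 191
 191 190 190 187 186 188 189 189 189 189 190 193 174 117]
315 [ 63  54  78 140 169 174 173 174 175  89  86  63  66 147 194 187 186 187
 189 190 190 190]
320 [ 93  54  72 179 173 171 171 171 174  98  84  73  57 112 192 185 185 184
 183 186 189 190]
325 [ 82  51 102 176 171 172 172 172  95  83  79  53  96 192 186 185 185 185
 185 186 187 190]
```

Emit:
apply_moves([
  {"translation": [0.177,0.19,0],"twist": 0,"hand": 0},
  {"translation": [0.177,0.19,0],"twist": 0,"hand": 0},
  {"translation": [0.177,0.19,0],"twist": 0,"hand": 0},
  {"translation": [0.177,0.19,0],"twist": 0,"hand": 0},
  {"translation": [0.177,0.19,0],"twist": 0,"hand": 0},
  {"translation": [0.177,0.19,0],"twist": 0,"hand": 0},
  {"translation": [0,0,0],"twist": 0,"hand": 0},
  {"translation": [0,0,0],"twist": 0,"hand": 0},
])

```text
time: 7.0
tool_pos: [0.625, 0.1552, 0.2018]
tool_rot: [-0.001, 0.891, 0.454, -0.002]
contact_force: [0.3, 0.0, -0.5]
gripper_width: 0.151
grasp_force: 60.2
```

```bash
python3 snap.py g3 "(.625,.154,.14)"
```

```text
[0.625  0.1552 0.2018] [ 0.2666  0.0176 -0.458 ] [-0.0802  0.0236  0.0249] 0.15051671146358572 0.7569536544216999 7.0
tilt [-0.0044 -0.0006 -1.    ] xang 53.95625114490026
top crop origin [257 100]
side crop origin [242 137]
```

View pics/g3.png

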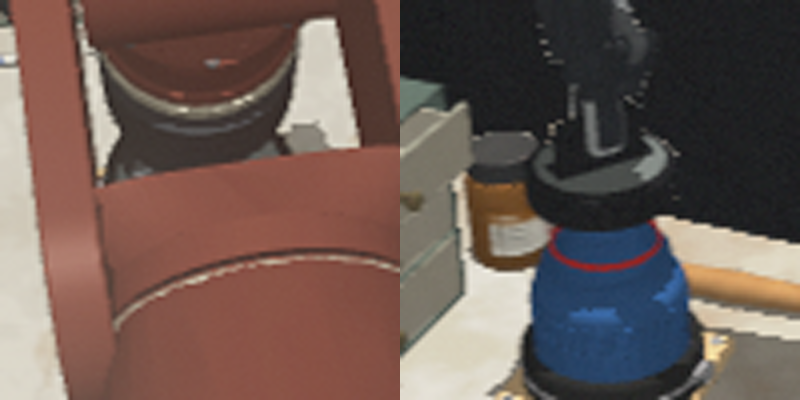

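The side crop shows the lid level over the neck, the lid spanning x≈530–672 and the red seal x≈550–662.

Run:
```python
from h import *
from c_circ import circ
np.set_printoptions(precision=4,suppress=True)
z=.2018-.0561+.023
for c in[(.625,.154),(.6235,.154),(.6265,.154),(.625,.1525),(.625,.1555)]:
    b=circ("side",c,.041,z);o=circ("side",c,.0465,z-.023);r=circ("side",c,.0365,.1145)
    f=lambda b:(np.r_[b.min(0),b.max(0)]-[242,137]*2)*4
    print(c,"grey",f(b),"under",f(o),"ring",f(r))
im=cv2.imread("pics/g3_side.png").astype(int)
for y in(176,180,184,188): print(y,"".join(f"{v:4d}" for v in im[y,368-0-100:312].sum(1)//3))
for x in(284,288,292,296,300): print(x,"".join(f"{v:4d}" for v in im[180:210,x].sum(1)//3))
```

```text
(0.625, 0.154) grey [131.6904 129.3995 266.4397 195.3018] under [125.7249 157.1969 276.8521 233.417 ] ring [145.9013 207.3114 262.6998 268.559 ]
(0.6235, 0.154) grey [133.8552 129.8145 268.6636 195.7767] under [127.8632 157.6186 279.056  233.9073] ring [148.0156 207.753  264.864  269.055 ]
(0.6265, 0.154) grey [129.5277 128.9849 264.218  194.8274] under [123.5886 156.7756 274.6503 232.9272] ring [143.789  206.8701 260.5377 268.0634]
(0.625, 0.1525) grey [132.8913 128.3466 267.4967 194.1099] under [126.9189 156.132  277.8865 232.1931] ring [147.056  206.2047 263.7331 267.3266]
(0.625, 0.1555) grey [130.487  130.4545 265.3805 196.4963] under [124.5284 158.264  275.8156 234.6435] ring [144.7442 208.4202 261.6645 269.7939]
176   77  78  78  84  93  78  44  38  60  76  75  75  57  29  31  29  31  30  34  30  35  32  42  50  43  29  30  31  28  29  33  33  44  52  65 114 138 137 137 137 105  45  43  36
180   47  48  46  47  46  38  31  34  60  75  78  65  45  28  28  29  28  33  39  49  58  69  76  76  76  75  76  76  77  76  75  74  76  76 113 138 138 129  95  45  43  38  31  31
184   85 
[... 277 characters left out ...]
 27  30  30  32  30  31  29  31  28  28  29  29  30  31  29  32  32  31  31
284   28  54  75  76  72  32  33  32  32  29  32  31  28  30  46  60  61  62  62  63  65  65  70  71  67  64  67  64  64  63
288   58  76  76  75  76  49  29  42  33  30  30  32  35  28  33  69  66  64  64  66  68  65  68  76  72  69  67  66  66  61
292   76  76  75  77  75  56  34  33  31  33  31  30  34  31  30  67  69  67  66  70  69  68  70  71  74  71  69  70  65  62
296   77  76  76  76  71  33  35  31  32  27  28  28  31  30  45  68  68  64  68  68  70  70  70  75  70  69  70  66  63  68
300   76  75  75  66  29  28  30  35  31  28  33  29  30  41  67  68  70  68  70  69  69  72  73  71  68  69  65  64  65  68
```

Emit:
apply_moves([
  {"translation": [0,0,0.15],"twist": 0,"hand": 0},
  {"translation": [0,0,0.15],"twist": 0,"hand": 0},
  {"translation": [0,0,0.05],"twist": 0,"hand": 0},
  {"translation": [0,0,0],"twist": 0,"hand": 0},
])

```text
time: 7.5
tool_pos: [0.6244, 0.1552, 0.1667]
tool_rot: [-0.001, 0.891, 0.454, -0.002]
contact_force: [-0.2, 0.7, 0.2]
gripper_width: 0.149
grasp_force: 60.2
```

Emit:
apply_moves([
  {"translation": [0,0,0.03],"twist": 0,"hand": 0},
  {"translation": [0,0,0.03],"twist": 0,"hand": 0},
  {"translation": [0,0,0],"twist": 0,"hand": 0},
])

```text
time: 7.8
tool_pos: [0.626, 0.1553, 0.1632]
tool_rot: [0.0, 0.891, 0.454, 0.0]
contact_force: [-0.7, 0.8, -1.3]
gripper_width: 0.149
grasp_force: 60.2
```

```bash
cat > st.py <<'E'
from h import *
np.set_printoptions(precision=4,suppress=True)
p,M,s=tool();print(p,s["contact_force"],s["ft_torque"],s["gripper_width"],"j6",s["joint_pos"][5],"xang",np.degrees(np.arctan2(M[1,0],M[0,0])),"z",M[:,2],s["time"])
E
python3 st.py
```

```text
[0.626  0.1553 0.1632] [-0.6851  0.8345 -1.2571] [-0.025  -0.038  -0.0172] 0.14867412769780836 j6 0.7569479743527521 xang 53.960989263800855 z [ 0.  0. -1.] 7.8
```

Emit:
apply_moves([
  {"translation": [0,0,0.03],"twist": 0,"hand": 0},
  {"translation": [0,0,0],"twist": 0,"hand": 0},
  {"translation": [0,0,0],"twist": 0,"hand": 0},
])

```text
time: 8.1
tool_pos: [0.6262, 0.1554, 0.1607]
tool_rot: [0.0, 0.891, 0.454, 0.0]
contact_force: [0.1, 0.5, -0.1]
gripper_width: 0.148
grasp_force: 60.3
```

Emit:
apply_moves([
  {"translation": [0,0,0.03],"twist": 0,"hand": 0},
  {"translation": [0,0,0],"twist": 0,"hand": 0},
  {"translation": [0,0,0],"twist": 0,"hand": 0},
])

```text
time: 8.4
tool_pos: [0.6264, 0.1554, 0.1604]
tool_rot: [0.0, 0.891, 0.454, 0.0]
contact_force: [-4.9, -0.4, 10.8]
gripper_width: 0.15
grasp_force: 61.6
```

Emit:
apply_moves([
  {"translation": [0,0,0.02],"twist": 0,"hand": 0},
  {"translation": [0,0,0],"twist": 0,"hand": 0},
  {"translation": [0,0,0],"twist": 0,"hand": 0},
])

```text
time: 8.7
tool_pos: [0.6266, 0.1555, 0.1603]
tool_rot: [0.0, 0.891, 0.454, 0.001]
contact_force: [-9.2, -1.2, 16.7]
gripper_width: 0.147
grasp_force: 62.6
```

```bash
python3 st.py
```

```text
[0.6266 0.1555 0.1603] [-9.2441 -1.1748 16.7259] [-0.3148  1.522  -0.0808] 0.14659799486933997 j6 0.7571688295097923 xang 53.967943617552464 z [ 0.0014 -0.0001 -1.    ] 8.7
```

Emit:
apply_moves([
  {"translation": [-0.009,-0.012,-0.05],"twist": 0,"hand": 0},
  {"translation": [0,0,0],"twist": 0,"hand": 0},
  {"translation": [0,0,0],"twist": 0,"hand": 0},
])

```text
time: 9.0
tool_pos: [0.6246, 0.1554, 0.1605]
tool_rot: [0.0, 0.891, 0.454, 0.0]
contact_force: [-0.6, 0.1, 3.1]
gripper_width: 0.152
grasp_force: 60.7
```

Emit:
apply_moves([
  {"translation": [0,0,0.03],"twist": 0,"hand": 0},
  {"translation": [0,0,0],"twist": 0,"hand": 0},
  {"translation": [0,0,0],"twist": 0,"hand": 0},
])

```text
time: 9.3
tool_pos: [0.6248, 0.1554, 0.1604]
tool_rot: [0.0, 0.891, 0.454, 0.0]
contact_force: [-7.4, -1.7, 14.1]
gripper_width: 0.146
grasp_force: 62.2
```

```bash
python3 st.py
```

```text
[0.6248 0.1554 0.1604] [-7.4453 -1.6671 14.1182] [-0.1727  1.0972 -0.0561] 0.1460691519430656 j6 0.7573116654298547 xang 53.965172547087775 z [ 0.0003 -0.     -1.    ] 9.3
```

Emit:
apply_moves([
  {"translation": [0,0,-0.012],"twist": 0,"hand": 0},
  {"translation": [0,-0.001,0],"twist": -0.5,"hand": 0},
  {"translation": [0,-0.001,0],"twist": -0.5,"hand": 0},
  {"translation": [0,0,0],"twist": 0,"hand": 0},
])

```text
time: 9.7
tool_pos: [0.6257, 0.1554, 0.1608]
tool_rot: [0.001, 0.867, 0.498, 0.002]
contact_force: [-0.9, -1.3, 8.4]
gripper_width: 0.148
grasp_force: 61.5
```

```bash
python3 st.py
```

```text
[0.6257 0.1554 0.1608] [-0.8575 -1.2612  8.3638] [-0.158   0.1694  0.0134] 0.14834597231716332 j6 0.6567990534560015 xang 59.721252524338524 z [ 0.0037  0.0002 -1.    ] 9.7
```

Emit:
apply_moves([
  {"translation": [0,-0.001,0],"twist": -0.5,"hand": 0},
  {"translation": [0,-0.001,0],"twist": -0.5,"hand": 0},
  {"translation": [0,0,0],"twist": 0,"hand": 0},
])

```text
time: 10.0
tool_pos: [0.6252, 0.1559, 0.1605]
tool_rot: [0.0, 0.841, 0.541, 0.001]
contact_force: [-1.3, 1.4, 8.9]
gripper_width: 0.153
grasp_force: 61.5
```

```bash
python3 st.py
```

```text
[0.6252 0.1559 0.1605] [-1.3051  1.3556  8.8672] [0.0259 0.3267 0.0286] 0.15301087728569776 j6 0.5567893115259032 xang 65.46690196301594 z [ 0.0025  0.0008 -1.    ] 10.0
```

Emit:
apply_moves([
  {"translation": [0,-0.001,0],"twist": -0.5,"hand": 0},
  {"translation": [0,-0.001,0],"twist": -0.5,"hand": 0},
  {"translation": [0,0,0],"twist": 0,"hand": 0},
])

```text
time: 10.3
tool_pos: [0.6237, 0.1555, 0.1576]
tool_rot: [-0.0, 0.813, 0.582, -0.0]
contact_force: [0.7, -0.5, -1.5]
gripper_width: 0.146
grasp_force: 60.2
```

Emit:
apply_moves([
  {"translation": [0,-0.001,0],"twist": -0.5,"hand": 0},
  {"translation": [0,-0.001,0],"twist": -0.5,"hand": 0},
  {"translation": [0,0,0],"twist": 0,"hand": 0},
])

```text
time: 10.6
tool_pos: [0.6235, 0.1554, 0.1575]
tool_rot: [-0.0, 0.784, 0.621, -0.0]
contact_force: [0.6, -1.6, -0.5]
gripper_width: 0.151
grasp_force: 60.2
```

```bash
python3 st.py
```

```text
[0.6235 0.1554 0.1575] [ 0.6078 -1.6363 -0.4806] [-0.0994 -0.1913  0.0519] 0.15072628681175052 j6 0.3589235394707305 xang 76.81315573937408 z [-0.0009 -0.0004 -1.    ] 10.6
```

Emit:
apply_moves([
  {"translation": [0,0.001,0],"twist": 0.7,"hand": 0},
  {"translation": [0,0,0.03],"twist": 0,"hand": 0},
  {"translation": [0,0,0.03],"twist": 0,"hand": 0},
  {"translation": [0,0,0],"twist": 0,"hand": 0},
  {"translation": [0,0,0],"twist": 0,"hand": 0},
])

```text
time: 11.1
tool_pos: [0.6242, 0.1554, 0.1523]
tool_rot: [0.0, 0.805, 0.594, 0.0]
contact_force: [2.4, -1.0, -0.7]
gripper_width: 0.15
grasp_force: 60.3
```

```bash
python3 st.py
```

```text
[0.6242 0.1554 0.1523] [ 2.4371 -0.9668 -0.7328] [-0.2134 -0.3323 -0.1355] 0.14965630036704328 j6 0.42785243878535983 xang 72.85625253181931 z [ 0.0007 -0.0003 -1.    ] 11.1
```

Emit:
apply_moves([
  {"translation": [0,0,0.03],"twist": 0,"hand": 0},
  {"translation": [0,0,0],"twist": 0,"hand": 0},
  {"translation": [0,0,0],"twist": 0,"hand": 0},
])

```text
time: 11.4
tool_pos: [0.6242, 0.1554, 0.1511]
tool_rot: [0.0, 0.805, 0.594, 0.0]
contact_force: [-2.4, -2.4, 7.0]
gripper_width: 0.148
grasp_force: 61.2
```

```bash
python3 st.py
```

```text
[0.6242 0.1554 0.1511] [-2.45   -2.4307  6.9702] [-0.3728  0.2655 -0.146 ] 0.1483116936457934 j6 0.4277775547651077 xang 72.8701818063429 z [ 0.0008 -0.0005 -1.    ] 11.4
```

Emit:
apply_moves([
  {"translation": [0,0.001,0],"twist": 0.5,"hand": 0},
  {"translation": [0,0.001,0],"twist": 0.5,"hand": 0},
  {"translation": [0,0.001,0],"twist": 0.5,"hand": 0},
  {"translation": [0,0,0],"twist": 0,"hand": 0},
  {"translation": [0,0,0],"twist": 0,"hand": 0},
])

```text
time: 11.9
tool_pos: [0.625, 0.1559, 0.1515]
tool_rot: [0.0, 0.847, 0.532, 0.001]
contact_force: [-0.2, -0.1, 6.4]
gripper_width: 0.145
grasp_force: 61.2
```

```bash
python3 st.py
```

```text
[0.625  0.1559 0.1515] [-0.2232 -0.1196  6.4345] [-0.0476  0.0379 -0.0246] 0.1453082005685583 j6 0.5774044674845576 xang 64.29121894447849 z [ 0.0025  0.0008 -1.    ] 11.9
```

Emit:
apply_moves([
  {"translation": [0,0.001,0],"twist": 0.5,"hand": 0},
  {"translation": [0,0.001,0],"twist": 0.5,"hand": 0},
  {"translation": [0,0,0],"twist": 0,"hand": 0},
  {"translation": [0,0,0],"twist": 0,"hand": 0},
])

```text
time: 12.3
tool_pos: [0.6253, 0.156, 0.1515]
tool_rot: [0.0, 0.872, 0.489, 0.001]
contact_force: [-0.4, 0.2, 6.6]
gripper_width: 0.149
grasp_force: 61.2
```

```bash
python3 st.py
```

```text
[0.6253 0.156  0.1515] [-0.4216  0.2318  6.616 ] [-0.081   0.0247 -0.077 ] 0.14856085230116503 j6 0.67720953311238 xang 58.56634190463025 z [ 0.0027  0.001  -1.    ] 12.3
```

Emit:
apply_moves([
  {"translation": [0,0.001,0],"twist": 0.5,"hand": 0},
  {"translation": [0,0.001,0],"twist": 0.5,"hand": 0},
  {"translation": [0,0,0],"twist": 0,"hand": 0},
  {"translation": [0,0,0],"twist": 0,"hand": 0},
])

```text
time: 12.7
tool_pos: [0.6254, 0.1558, 0.1515]
tool_rot: [0.0, 0.896, 0.445, 0.001]
contact_force: [0.2, 0.3, 6.5]
gripper_width: 0.15
grasp_force: 61.2
```

```bash
python3 st.py
```

```text
[0.6254 0.1558 0.1515] [0.192  0.3276 6.5455] [ 0.0131  0.0579 -0.0585] 0.1500814619889897 j6 0.7770236211856969 xang 52.83351152718771 z [ 0.0028  0.0011 -1.    ] 12.7
```

Emit:
apply_moves([
  {"translation": [0,0.001,0],"twist": 0.5,"hand": 0},
  {"translation": [0,0.001,0],"twist": 0.5,"hand": 0},
  {"translation": [0,0,0],"twist": 0,"hand": 0},
  {"translation": [0,0,0],"twist": 0,"hand": 0},
])

```text
time: 13.1
tool_pos: [0.6256, 0.1558, 0.1515]
tool_rot: [0.0, 0.917, 0.4, 0.002]
contact_force: [-0.5, 1.2, 6.3]
gripper_width: 0.147
grasp_force: 61.2
```

```bash
python3 st.py
```

```text
[0.6256 0.1558 0.1515] [-0.4722  1.1854  6.3354] [ 0.0151 -0.0288 -0.0602] 0.14719310201381217 j6 0.8768157985773033 xang 47.106907156835824 z [ 0.0028  0.0011 -1.    ] 13.1
```

Emit:
apply_moves([
  {"translation": [0,0.001,0],"twist": 0.5,"hand": 0},
  {"translation": [0,0.001,0],"twist": 0.5,"hand": 0},
  {"translation": [0,0,0],"twist": 0,"hand": 0},
  {"translation": [0,0,0],"twist": 0,"hand": 0},
])

```text
time: 13.5
tool_pos: [0.6258, 0.1556, 0.1516]
tool_rot: [-0.0, 0.936, 0.353, 0.002]
contact_force: [0.1, 0.1, 6.1]
gripper_width: 0.148
grasp_force: 61.2
```

```bash
python3 st.py
```

```text
[0.6258 0.1556 0.1516] [0.1097 0.0801 6.0743] [ 0.065  -0.0214 -0.0062] 0.14826011747039072 j6 0.9765437377469547 xang 41.375520025863715 z [ 0.0028  0.0011 -1.    ] 13.5
```

Emit:
apply_moves([
  {"translation": [0,0.001,0],"twist": 0.5,"hand": 0},
  {"translation": [0,0.001,0],"twist": 0.5,"hand": 0},
  {"translation": [0,0,0],"twist": 0,"hand": 0},
  {"translation": [0,0,0],"twist": 0,"hand": 0},
])

```text
time: 13.9
tool_pos: [0.6259, 0.1554, 0.1516]
tool_rot: [-0.0, 0.952, 0.306, 0.002]
contact_force: [-0.2, 0.1, 6.9]
gripper_width: 0.147
grasp_force: 61.2
```

```bash
python3 st.py
```

```text
[0.6259 0.1554 0.1516] [-0.1686  0.13    6.8712] [-0.0364 -0.017  -0.0336] 0.14742682613062152 j6 1.0763024909866714 xang 35.64407996407431 z [ 0.0029  0.0011 -1.    ] 13.9
```

Emit:
apply_moves([
  {"translation": [0,0.001,0],"twist": 0.5,"hand": 0},
  {"translation": [0,0.001,0],"twist": 0.5,"hand": 0},
  {"translation": [0,0,0],"twist": 0,"hand": 0},
  {"translation": [0,0,0],"twist": 0,"hand": 0},
])

```text
time: 14.3
tool_pos: [0.626, 0.1553, 0.1515]
tool_rot: [-0.0, 0.966, 0.258, 0.002]
contact_force: [0.3, -0.2, 5.4]
gripper_width: 0.145
grasp_force: 61.2
```

```bash
python3 st.py
```

```text
[0.626  0.1553 0.1515] [ 0.3325 -0.2089  5.4494] [-0.0401  0.001  -0.0287] 0.1445853253878073 j6 1.1760493959327187 xang 29.91609351094055 z [ 0.0028  0.0011 -1.    ] 14.3
```

Emit:
apply_moves([
  {"translation": [0,0.001,0],"twist": 0.5,"hand": 0},
  {"translation": [0,0.001,0],"twist": 0.5,"hand": 0},
  {"translation": [0,0,0],"twist": 0,"hand": 0},
  {"translation": [0,0,0],"twist": 0,"hand": 0},
])

```text
time: 14.7
tool_pos: [0.626, 0.1551, 0.1513]
tool_rot: [-0.0, 0.978, 0.21, 0.001]
contact_force: [-0.1, 0.4, 7.2]
gripper_width: 0.15
grasp_force: 61.1
```

```bash
python3 st.py
```

```text
[0.626  0.1551 0.1513] [-0.0907  0.425   7.2408] [-0.0021  0.024  -0.0514] 0.1501948855763772 j6 1.2756930156816386 xang 24.191633673933314 z [ 0.0025  0.0009 -1.    ] 14.7
```

Emit:
apply_moves([
  {"translation": [0,0.001,0],"twist": 0.5,"hand": 0},
  {"translation": [0,0.001,0],"twist": 0.5,"hand": 0},
  {"translation": [0,0,0],"twist": 0,"hand": 0},
  {"translation": [0,0,0],"twist": 0,"hand": 0},
])

```text
time: 15.1
tool_pos: [0.6259, 0.1546, 0.151]
tool_rot: [-0.0, 0.987, 0.161, 0.001]
contact_force: [0.4, -0.6, 5.5]
gripper_width: 0.15
grasp_force: 61.1
```

```bash
python3 st.py
```

```text
[0.6259 0.1546 0.151 ] [ 0.351  -0.5678  5.4506] [-0.1711 -0.032  -0.0196] 0.14996971972732645 j6 1.3749526570692163 xang 18.482538188903817 z [ 0.0019  0.0003 -1.    ] 15.1
```

Emit:
apply_moves([
  {"translation": [0,0.001,0],"twist": 0.5,"hand": 0},
  {"translation": [0,0.001,0],"twist": 0.5,"hand": 0},
  {"translation": [0,0,0],"twist": 0,"hand": 0},
  {"translation": [0,0,0],"twist": 0,"hand": 0},
])

```text
time: 15.5
tool_pos: [0.6257, 0.1543, 0.1506]
tool_rot: [0.0, 0.994, 0.112, 0.001]
contact_force: [-0.8, -1.3, 5.7]
gripper_width: 0.151
grasp_force: 61.1
```

```bash
python3 st.py
```

```text
[0.6257 0.1543 0.1506] [-0.8423 -1.2961  5.6687] [-0.214  -0.0033  0.0587] 0.15101343267023792 j6 1.4737271889360757 xang 12.805588057323098 z [ 0.0014  0.     -1.    ] 15.5
```

Emit:
apply_moves([
  {"translation": [0,0.001,0],"twist": 0.5,"hand": 0},
  {"translation": [0,0,0],"twist": 0,"hand": 0},
  {"translation": [0,0,0],"twist": 0,"hand": 0},
])

```text
time: 15.8
tool_pos: [0.6257, 0.1542, 0.1504]
tool_rot: [0.0, 0.996, 0.087, 0.001]
contact_force: [-0.4, -1.4, 5.1]
gripper_width: 0.152
grasp_force: 61.1
```

```bash
python3 st.py
```

```text
[0.6257 0.1542 0.1504] [-0.4305 -1.3811  5.1036] [-0.2481  0.0178  0.1337] 0.15168699142980976 j6 1.523139345722494 xang 9.964698916481803 z [ 0.0012  0.     -1.    ] 15.8
```

Emit:
apply_moves([
  {"translation": [0,0.001,0],"twist": 0.5,"hand": 0},
  {"translation": [0,0.001,0],"twist": 0.5,"hand": 0},
  {"translation": [0,0,0],"twist": 0,"hand": 0},
  {"translation": [0,0,0],"twist": 0,"hand": 0},
])

```text
time: 16.2
tool_pos: [0.6255, 0.154, 0.15]
tool_rot: [-0.0, 0.999, 0.037, 0.0]
contact_force: [0.2, -1.0, 5.0]
gripper_width: 0.147
grasp_force: 61.0
```

```bash
python3 st.py
```

```text
[0.6255 0.154  0.15  ] [ 0.2112 -1.0056  4.9631] [-0.1719 -0.0722  0.3374] 0.14663884708770403 j6 1.6228221885603982 xang 4.235574653712776 z [ 0.0007  0.0001 -1.    ] 16.2
```

Emit:
apply_moves([
  {"translation": [0,0.001,0],"twist": 0.5,"hand": 0},
  {"translation": [0,0,0],"twist": 0,"hand": 0},
  {"translation": [0,0,0],"twist": 0,"hand": 0},
])

```text
time: 16.5
tool_pos: [0.6255, 0.1539, 0.1498]
tool_rot: [-0.0, 1.0, 0.012, 0.0]
contact_force: [1.3, -0.2, 5.4]
gripper_width: 0.149
grasp_force: 61.1
```

```bash
python3 st.py
```

```text
[0.6255 0.1539 0.1498] [ 1.2552 -0.2171  5.3791] [-0.137  -0.1537  0.3143] 0.14905972084417704 j6 1.6730136301603604 xang 1.3485784352104648 z [ 0.0005  0.0002 -1.    ] 16.5
```

Emit:
apply_moves([
  {"translation": [0,0.001,0],"twist": 0.4,"hand": 0},
  {"translation": [0,0,0],"twist": 0,"hand": 0},
  {"translation": [0,0,0],"twist": 0,"hand": 0},
])

```text
time: 16.8
tool_pos: [0.6254, 0.1539, 0.1498]
tool_rot: [-0.0, 1.0, -0.008, 0.0]
contact_force: [0.1, 0.4, 5.6]
gripper_width: 0.148
grasp_force: 63.0
```

```bash
python3 st.py
```

```text
[0.6254 0.1539 0.1498] [0.1467 0.3985 5.6127] [-0.0353 -0.1161  1.0758] 0.14796168684546573 j6 1.7117787063294052 xang -0.8665700793043045 z [ 0.0005  0.     -1.    ] 16.8
```

Emit:
apply_moves([
  {"translation": [0,0,-0.015],"twist": 0,"hand": 0},
  {"translation": [0,0,0],"twist": 0,"hand": 0.3},
  {"translation": [0,0,0],"twist": 0,"hand": 0.6},
  {"translation": [0,0,0],"twist": 0,"hand": 0.6},
  {"translation": [0,0,-0.2],"twist": 0,"hand": 0.6},
  {"translation": [0,0,-0.4],"twist": 0,"hand": 0.6},
  {"translation": [0,0,-0.4],"twist": 0,"hand": 0.6},
  {"translation": [0,0,-0.4],"twist": 0,"hand": 0.6},
])

```text
time: 17.6
tool_pos: [0.6248, 0.1537, 0.2921]
tool_rot: [-0.0, 1.0, -0.009, -0.001]
contact_force: [-0.1, 0.3, -0.2]
gripper_width: 0.599
grasp_force: 0.0
```

Emit:
apply_moves([
  {"translation": [-0.45,0,-0.1],"twist": 0,"hand": 0.6},
  {"translation": [-0.45,0,-0.1],"twist": 0,"hand": 0.6},
  {"translation": [-0.45,0,-0.1],"twist": 0,"hand": 0.6},
  {"translation": [-0.45,0,-0.1],"twist": 0,"hand": 0.6},
  {"translation": [0,0,0],"twist": 0,"hand": 0.6},
])

```text
time: 18.1
tool_pos: [0.4421, 0.1574, 0.3334]
tool_rot: [-0.001, 1.0, -0.009, 0.002]
contact_force: [0.7, 0.2, 0.1]
gripper_width: 0.6
grasp_force: 0.0
```

```bash
python3 snap.py g4 "(.625,.154,.11)"
```

```text
[0.4421 0.1574 0.3334] [0.7074 0.1964 0.0689] [ 0.0378  0.0321 -0.0558] 0.59981614916538 1.7708093563575162 18.1
tilt [ 0.0036  0.0013 -1.    ] xang -0.9770924547802365
top crop origin [257 104]
side crop origin [243 147]
```

View pics/g4.png

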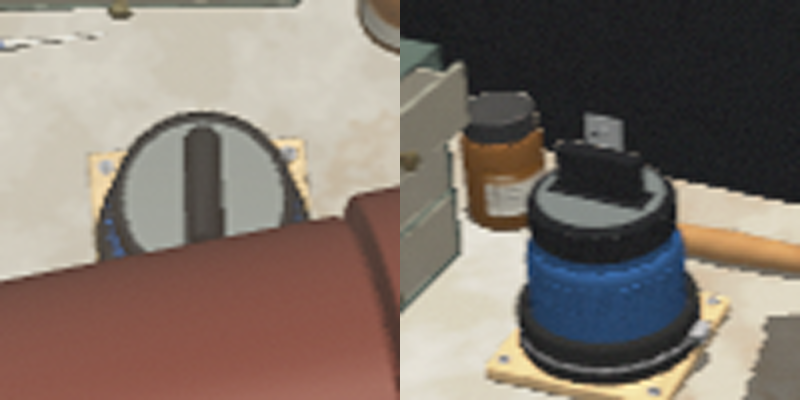

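The crops show the lid level on the neck with its bar along x and no red seal showing. The gripper is well clear of it.

```bash
python3 -c "
from plant import job_done
print(job_done())"
```

```text
the job is handed in; nothing more can be done
None
```

The lid is screwed fully home on the barrel: turning effort rose steeply to about 1.1 N m at the stop, below the 1.3 N m at which the collar slips. It sits level with no seal showing, and I handed the job in at about 18 s with the gripper clear and the tools and jar not touched.

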